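# Find the rocking corner of the instrument plate and press its shim flat

## Task

One corner of the instrument base plate rocks: press down on the plate's corners, one after another, with the fingertips until you find the one that gives, then press that corner's orange shim fully down, flat with the plate, so that the plate stands firm and level. Leave the other three shims standing, do not lift or shift the plate, and leave the beaker on it and everything around it where they are.

Things in the scene. Friction and masses are not known exactly. Their poses are not given: they have to be found in the camera images.
- plate: Loose aluminium instrument base plate, 1.6 kg give or take a fifth, 12 mm thick, lying level on four feet on a bench mat; centre slab 184 mm (x) by 124 mm (y), and at each corner an ear 44 mm (x) by 46 mm (y) that sticks out sideways, with a blue dot in its middle; a small round bubble level (26 mm diameter, 5 mm tall) on its -x end. Origin: centre of the underside, 37 mm above the table; z up. Its yaw varies within 0.25 rad of the world's axes
- corner_1 (a point): Blue dot in the middle of the plate's -x, +y ear, at (-70, 85) mm in the plate's frame, on the plate's top, 49 mm above the table at rest. It is straight above a foot. Three corners stand firm; one, a different one each time, has a soft foot: pushed down with 3 to 5 N it sinks 4 mm and then stops, while the opposite corner lifts as much; it springs back when let go
- corner_2 (a point): Blue dot in the middle of the plate's -x, -y ear, at (-70, -85) mm in the plate's frame, on the plate's top, 49 mm above the table at rest. It is straight above a foot. Three corners stand firm; one, a different one each time, has a soft foot: pushed down with 3 to 5 N it sinks 4 mm and then stops, while the opposite corner lifts as much; it springs back when let go
- corner_3 (a point): Blue dot in the middle of the plate's +x, +y ear, at (70, 85) mm in the plate's frame, on the plate's top, 49 mm above the table at rest. It is straight above a foot. Three corners stand firm; one, a different one each time, has a soft foot: pushed down with 3 to 5 N it sinks 4 mm and then stops, while the opposite corner lifts as much; it springs back when let go
- corner_4 (a point): Blue dot in the middle of the plate's +x, -y ear, at (70, -85) mm in the plate's frame, on the plate's top, 49 mm above the table at rest. It is straight above a foot. Three corners stand firm; one, a different one each time, has a soft foot: pushed down with 3 to 5 N it sinks 4 mm and then stops, while the opposite corner lifts as much; it springs back when let go
- shim_a (a joint): Travel of this shim in m: 0 = standing up (start), 0.012 = pressed flat against its stop. It goes down with about 11 N and stays where it is left. Pressing it jacks its foot up by a third of its travel: under the soft corner this fills the gap, under a firm one it would lift the corner by 4 mm
- shim_a_top (a point): Centre of the top of an orange shim block, 26 mm (x) by 24 mm (y), between two grey rails that reach 41 mm above the table. Its top is 61 mm above the table when up, 12 mm above the plate's top, and 49 mm when flat, level with the plate's top. Each foot has its shim in the open, 58 mm from the blue dot of its corner toward the plate's -x side (same y in the plate's frame). Letters do not tell the corner: which shim belongs to which corner changes, match them by position
- shim_b (a joint): Travel of this shim in m: 0 = standing up (start), 0.012 = pressed flat against its stop. It goes down with about 11 N and stays where it is left. Pressing it jacks its foot up by a third of its travel: under the soft corner this fills the gap, under a firm one it would lift the corner by 4 mm
- shim_b_top (a point): Centre of the top of an orange shim block, 26 mm (x) by 24 mm (y), between two grey rails that reach 41 mm above the table. Its top is 61 mm above the table when up, 12 mm above the plate's top, and 49 mm when flat, level with the plate's top. Each foot has its shim in the open, 58 mm from the blue dot of its corner toward the plate's -x side (same y in the plate's frame). Letters do not tell the corner: which shim belongs to which corner changes, match them by position
- shim_c (a joint): Travel of this shim in m: 0 = standing up (start), 0.012 = pressed flat against its stop. It goes down with about 11 N and stays where it is left. Pressing it jacks its foot up by a third of its travel: under the soft corner this fills the gap, under a firm one it would lift the corner by 4 mm
- shim_c_top (a point): Centre of the top of an orange shim block, 26 mm (x) by 24 mm (y), between two grey rails that reach 41 mm above the table. Its top is 61 mm above the table when up, 12 mm above the plate's top, and 49 mm when flat, level with the plate's top. Each foot has its shim in the open, 58 mm from the blue dot of its corner toward the plate's -x side (same y in the plate's frame). Letters do not tell the corner: which shim belongs to which corner changes, match them by position
- shim_d (a joint): Travel of this shim in m: 0 = standing up (start), 0.012 = pressed flat against its stop. It goes down with about 11 N and stays where it is left. Pressing it jacks its foot up by a third of its travel: under the soft corner this fills the gap, under a firm one it would lift the corner by 4 mm
- shim_d_top (a point): Centre of the top of an orange shim block, 26 mm (x) by 24 mm (y), between two grey rails that reach 41 mm above the table. Its top is 61 mm above the table when up, 12 mm above the plate's top, and 49 mm when flat, level with the plate's top. Each foot has its shim in the open, 58 mm from the blue dot of its corner toward the plate's -x side (same y in the plate's frame). Letters do not tell the corner: which shim belongs to which corner changes, match them by position
- beaker: Empty glass beaker standing on the middle of the plate, 48 mm diameter, 60 mm tall; origin: centre of its underside
- wash_bottle: Bystander: upright white plastic wash bottle, 60 mm diameter, 150 mm tall; origin: centre of its underside
- reagent_jar: Bystander: upright amber glass jar with blue cap, 64 mm diameter, 100 mm tall; origin: centre of its underside
- small_beaker: Bystander: empty glass beaker, 50 mm diameter, 50 mm tall; origin: centre of its underside
- marker: Bystander: white and blue marker lying on the table, about 125 mm long, 14 mm thick; origin: centre of its underside
- weight: Bystander: brass calibration weight, 30 mm diameter, 40 mm tall; origin: centre of its underside
There are look-alikes about, which are no part of the job. Leave any red look-alike of the part that bears shim_c alone. Leave any purple look-alike of the part that bears shim_a alone.

How it is judged (in metres and radians):
On the way, in this order (a step that is already met when the one before it is completed fails the run):
1. the fingertips press the rocking corner down by at least 2 mm while every shim still stands (height (world z) of any of corner_1, corner_2, corner_3, corner_4 below 0.047 m and contact force between the fingers and plate above 1 N and value of joint each of shim_a, shim_b, shim_c, shim_d below 0.0015 m), for 0.1 s.
2. one shim is pressed flat (at least 10 of its 12 mm), the other three stand (((value of joint shim_a above 0.01 m and value of joint each of shim_b, shim_c, shim_d below 0.0015 m) or (value of joint shim_b above 0.01 m and value of joint each of shim_a, shim_c, shim_d below 0.0015 m) or (value of joint shim_c above 0.01 m and value of joint each of shim_a, shim_b, shim_d below 0.0015 m) or (value of joint shim_d above 0.01 m and value of joint each of shim_a, shim_b, shim_c below 0.0015 m))), for 0.2 s.
At the end, for the whole second after the job is handed in: The rocking corner's shim is at least 10 of 12 mm down, the others within 1.5 mm of up; all plate corners are within 1.5 mm of level; plate at rest, moved under 12 mm; beaker upright on it, moved under 20 mm; the other things moved under 20 mm (((value of joint shim_a above 0.01 m and value of joint each of shim_b, shim_c, shim_d below 0.0015 m) or (value of joint shim_b above 0.01 m and value of joint each of shim_a, shim_c, shim_d below 0.0015 m) or (value of joint shim_c above 0.01 m and value of joint each of shim_a, shim_b, shim_d below 0.0015 m) or (value of joint shim_d above 0.01 m and value of joint each of shim_a, shim_b, shim_c below 0.0015 m)) and height (world z) of corner_1 between 0.0475 and 0.0505 m and height (world z) of corner_2 between 0.0475 and 0.0505 m and height (world z) of corner_3 between 0.0475 and 0.0505 m and height (world z) of corner_4 between 0.0475 and 0.0505 m and distance of plate from where it was at the start of the episode below 0.012 m and linear speed of plate below 0.02 m/s and distance of each of beaker, wash_bottle, reagent_jar, small_beaker, marker, weight from where it was at the start of the episode below 0.02 m and angle between beaker's own z axis and vertical below 0.1 rad); the robot touches nothing.
It fails at once if the shim of a firm corner is pressed and jacks that corner up ((value of joint shim_a above 0.0065 m and height (world z) of corner_1 above 0.0505 m and x of shim_a_top in the frame of plate between -0.158 and -0.098 m and y of shim_a_top in the frame of plate between 0.055 and 0.115 m) or (value of joint shim_a above 0.0065 m and height (world z) of corner_2 above 0.0505 m and x of shim_a_top in the frame of plate between -0.158 and -0.098 m and y of shim_a_top in the frame of plate between -0.115 and -0.055 m) or (value of joint shim_a above 0.0065 m and height (world z) of corner_3 above 0.0505 m and x of shim_a_top in the frame of plate between -0.018 and 0.042 m and y of shim_a_top in the frame of plate between 0.055 and 0.115 m) or (value of joint shim_a above 0.0065 m and height (world z) of corner_4 above 0.0505 m and x of shim_a_top in the frame of plate between -0.018 and 0.042 m and y of shim_a_top in the frame of plate between -0.115 and -0.055 m) or (value of joint shim_b above 0.0065 m and height (world z) of corner_1 above 0.0505 m and x of shim_b_top in the frame of plate between -0.158 and -0.098 m and y of shim_b_top in the frame of plate between 0.055 and 0.115 m) or (value of joint shim_b above 0.0065 m and height (world z) of corner_2 above 0.0505 m and x of shim_b_top in the frame of plate between -0.158 and -0.098 m and y of shim_b_top in the frame of plate between -0.115 and -0.055 m) or (value of joint shim_b above 0.0065 m and height (world z) of corner_3 above 0.0505 m and x of shim_b_top in the frame of plate between -0.018 and 0.042 m and y of shim_b_top in the frame of plate between 0.055 and 0.115 m) or (value of joint shim_b above 0.0065 m and height (world z) of corner_4 above 0.0505 m and x of shim_b_top in the frame of plate between -0.018 and 0.042 m and y of shim_b_top in the frame of plate between -0.115 and -0.055 m) or (value of joint shim_c above 0.0065 m and height (world z) of corner_1 above 0.0505 m and x of shim_c_top in the frame of plate between -0.158 and -0.098 m and y of shim_c_top in the frame of plate between 0.055 and 0.115 m) or (value of joint shim_c above 0.0065 m and height (world z) of corner_2 above 0.0505 m and x of shim_c_top in the frame of plate between -0.158 and -0.098 m and y of shim_c_top in the frame of plate between -0.115 and -0.055 m) or (value of joint shim_c above 0.0065 m and height (world z) of corner_3 above 0.0505 m and x of shim_c_top in the frame of plate between -0.018 and 0.042 m and y of shim_c_top in the frame of plate between 0.055 and 0.115 m) or (value of joint shim_c above 0.0065 m and height (world z) of corner_4 above 0.0505 m and x of shim_c_top in the frame of plate between -0.018 and 0.042 m and y of shim_c_top in the frame of plate between -0.115 and -0.055 m) or (value of joint shim_d above 0.0065 m and height (world z) of corner_1 above 0.0505 m and x of shim_d_top in the frame of plate between -0.158 and -0.098 m and y of shim_d_top in the frame of plate between 0.055 and 0.115 m) or (value of joint shim_d above 0.0065 m and height (world z) of corner_2 above 0.0505 m and x of shim_d_top in the frame of plate between -0.158 and -0.098 m and y of shim_d_top in the frame of plate between -0.115 and -0.055 m) or (value of joint shim_d above 0.0065 m and height (world z) of corner_3 above 0.0505 m and x of shim_d_top in the frame of plate between -0.018 and 0.042 m and y of shim_d_top in the frame of plate between 0.055 and 0.115 m) or (value of joint shim_d above 0.0065 m and height (world z) of corner_4 above 0.0505 m and x of shim_d_top in the frame of plate between -0.018 and 0.042 m and y of shim_d_top in the frame of plate between -0.115 and -0.055 m)).
It fails at once if the plate is lifted or pushed away (height (world z) of plate above 0.047 m or distance of plate from where it was at the start of the episode above 0.025 m).
It fails at once if the beaker is lifted, carried off or tipped (angle between beaker's own z axis and vertical above 0.35 rad or distance of beaker from where it was at the start of the episode above 0.035 m).
It fails at once if a bystander is lifted or knocked away (distance of any of wash_bottle, reagent_jar, small_beaker, marker, weight from where it was at the start of the episode above 0.04 m).
It also fails if it takes over 54 s, if anything falls off the work surface, if the arm or the gripper's body presses on something with over 40 N, if the wrist force passes 120 N, or if a joint passes its speed limit or range.

## Robot

A 6-joint arm with a two-finger parallel gripper is mounted at the origin on the work surface. World frame = base frame: x ahead of the robot, y to its left, z up, the work surface at z = 0. Lengths are in m, angles in degrees, forces in N, time in s.
With the tool pointing down it reaches from about 0.25 to 0.775 m from the base axis. Payload 4 kg.
Tool frame: the origin (TCP) lies midway between the tips of the shut fingers; the grasp point (between the pads) lies 19 mm behind it (env.pinch_z is the distance from the TCP to the grasp point, in m); z points along the fingers, y is the line along which they close (so a half turn about z gives the same grasp; the last joint's range is limited). The gripper opens to 85 mm and grips with 20 to 120 N. Pads are 22 mm wide; open, the fingers measure 114 mm over their backs; the gripper's body (76 mm by 85 mm) begins 54 mm behind the grasp point. The pads swing forward as they close: fully open they stand 13 mm farther back than shut.
Start: joints at [-77.985, 4.996, 78.535, -0, 96.463, -5.907], TCP at [0.169, -0.523, 0.231] pointing down, gripper open.
Joint ranges: [-177.83, 177.83], [-43.37, 116.18], [15.69, 146.23], [-61.86, 241.86], [9.47, 152.12], [-147.06, 147.06]. Speed limits (degrees/s): [159.86, 159.86, 180, 180, 180, 180].

## Interface

Orientations are given as [roll, pitch, yaw] about the fixed x, y, z axes, in that order (R = Rz(yaw) Ry(pitch) Rx(roll)).
In Python, from plant import env gives the robot as it stands.
- The arm moves only by the tool servo_tool, never from a script. Its argument "motion" is a list that holds one entry, the list of rows, each a list of 4 numbers: the shift along the tool's x, y, z in m, then the turn about the tool's z in rad. A call has 1 to 8 rows; each row is the pose to reach, as a shift and turn from the pose commanded when the call began, along the tool's axes at that moment; what a row does not reach only later rows make up. A row lasts 1/10 s, in which the tool goes at most 50 mm and 8.59 degrees, less where a joint would pass 70% of its speed; a pose out of reach is approached as far as the arm can. A call with a gripper value outside its range is refused whole. "gripper" is the opening, from 0 (shut) to 1 (fully open), set as the call begins (left out, the last holds). The fingers move at their own pace and stop on an object; the grip force is fixed at half the most. Time passes only in rows, so rows that repeat a pose let the fingers close. It gives the time, the measured TCP pose, the force, the opening and the grip force at its end, in the units of the state.
- env.get_state(): the state, without advancing time (a new reading comes with each control period).
- env.camera(name): name is "scene" or "top"; returns a dict with "image" (420x560x3 uint8, blue, green, red), "depth" (420x560 float32, m along the optical axis (not along the pixel's ray), 0 where there is no reading), "fovy" (degrees; the focal length in pixels is half the picture's height over the tangent of half this angle, whatever the lens; pixels are square), "cx", "cy" (the principal point, pixels), "xyz" and "orientation" of the camera in the world. Camera axes: x right, y down, z forward; pixel columns grow to the right and rows downward; lengths in m; the calibration is good to about 2 mm. A picture is of the moment at which its call begins.
- env.close_job(): hands the job in; it is judged then, once.
The state is a dict: "time_s": time; "q": joint angles; "joint_vel": joint speeds; "joint_torque": joint torques, N m; "ee_pos": TCP position; "eef_rot": TCP orientation; "contact_force": force on the tool from outside, world axes, zero at the start; "wrist_torque": the same for the moment, N m; "gripper_width": finger opening in m; "gripper_force": force on a finger pad.
Only numpy, scipy, OpenCV 4.12 (cv2) and the standard library are available. Lean on these libraries where they do the work, as an engineer would, in place of code of your own. Each camera call takes 0.05 s, during which the arm holds its last target. There are 200 camera calls.

## Working session

There is one attempt and no reset: what is moved stays moved. The work goes in short steps, Python scripts to look and compute and a tool call to move; the robot and the scene stay as the last step left them, time stands still between calls to the robot, and variables do not carry over. Pictures are saved under pics/ and viewed, at most 10 in all, crops included, and the job is handed in when it is done.

Besides the shell and the picture viewer there is one more tool, called in YAML: its name, and indented under it one key for each argument. servo_tool: Moves the arm, as the interface text tells. Its arguments: {"type":"object","properties":{"motion":{"type":"array","items":{"type":"array","items":{"type":"array","items":{"type":"number"}}}},"gripper":{"type":"number"}},"required":["motion"]}

```bash
mkdir -p pics
cat > h.py <<'E'
import numpy as np, cv2
from scipy.spatial.transform import Rotation as R
from plant import env
def rot(o):
    return R.from_euler('xyz',o,degrees=True).as_matrix()
def cloud(c):
    h,w=c['depth'].shape; f=h/2/np.tan(np.radians(c['fovy'])/2)
    v,u=np.mgrid[:h,:w]; d=c['depth']
    p=np.stack([(u-c['cx'])*d/f,(v-c['cy'])*d/f,d],-1)
    return p@rot(c['orientation']).T+np.array(c['xyz'])
E
python3 - <<'E'
from h import *
for n in('top','scene'):
    c=env.camera(n); np.savez(n+'.npz',**c); cv2.imwrite(f'pics/{n}0.png',c['image']); print(n,c['xyz'],c['orientation'],c['fovy'],c['cx'],c['cy'])
print(env.get_state())
E
```

```text
top [0.55410306 0.02473839 1.01170225] [-175.53478454    1.42194685  -90.33078137] 55.005167856278455 281.0926625451262 206.01732591688577
scene [ 1.2078065  -0.04489396  0.56337108] [-127.90447485   -0.89269207   81.73269268] 56.44842093441007 282.2514177965421 209.10569667223518
{'time_s': 0.1, 'q': array([-7.79846082e+01,  5.03716029e+00,  7.86178790e+01, -1.19940524e-03,
        9.64627581e+01, -5.90826500e+00]), 'joint_vel': array([ 0.09960343, -0.06174963, -0.17569978, -0.05717604,  0.02864065,
        0.12884264]), 'joint_torque': array([ 2.04877331e-03, -3.53015292e+01, -3.14218140e+01, -1.13697556e-04,
        7.91273225e-03, -3.34407360e-06]), 'ee_pos': array([ 0.16914623, -0.5228657 ,  0.23021849]), 'eef_rot': array([-1.79882706e+02, -1.09398572e-02,  1.79235118e+01]), 'contact_force': array([0.38622423, 0.12858194, 0.28913618]), 'wrist_torque': array([-0.02355988, -0.03724168, -0.02262096]), 'gripper_force': 0.0, 'gripper_width': 0.08568337739563898}
```

View pics/top0.png

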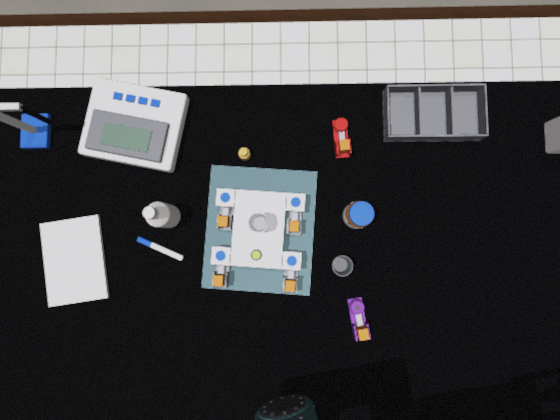

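View pics/scene0.png

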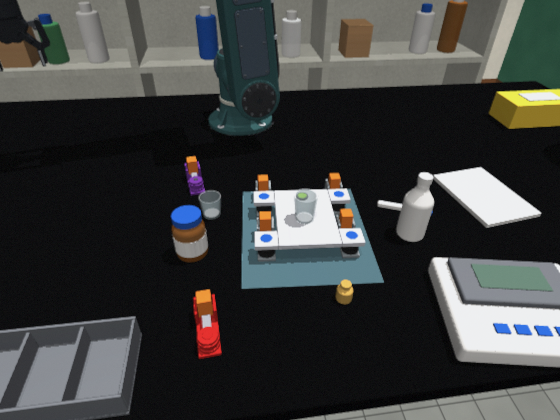

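The top view shows the plate in the middle. The blue dots are at (225,198), (296,202), (221,256) and (292,261), and the bubble level is at (256,255), so plate -x faces the robot. Orange candidates:
- **Plate shims:** (223,221), (294,227), (219,281) and (290,286).
- **Look-alikes to leave alone:** red at (345,145) and purple at (363,334).

I'll measure them next.

Run:
```python
from h import *
c=dict(np.load('top.npz')); P=cloud(c); hsv=cv2.cvtColor(c['image'],cv2.COLOR_BGR2HSV)
def blobs(lo,hi,z):
    m=cv2.inRange(hsv,lo,hi)
    n,l,s,ce=cv2.connectedComponentsWithStats(m)
    out=[]
    for i in range(1,n):
        if s[i,4]<25: continue
        u,v=ce[i]
        if not(190<u<400 and 90<v<345): continue
        f=210/np.tan(np.radians(c['fovy'])/2)
        r=rot(c['orientation'])@np.array([(u-c['cx'])/f,(v-c['cy'])/f,1]); o=c['xyz']
        X=o+r*(z-o[2])/r[2]
        out.append(X); print(ce[i].round(1),s[i,4],X.round(4),np.median(P[l==i],0).round(4))
    return out
print('blue');B=blobs((100,150,80),(125,255,255),.049)
print('orange');O=blobs((10,150,120),(20,255,255),.061)
m=lambda x:np.array(x)[:,:2]
B=m([b for b in B if .4<b[0]<.7 and abs(b[1]-.05)<.12])
M=np.array([[-70,85],[-70,-85],[70,85],[70,-85]])/1000
# fit: assign by sign
ce=B.mean(0); A=[]
for q in M: A.append(B[np.argmin(np.linalg.norm(B-ce-q,axis=1))])
A=np.array(A); Am=A-ce
th=np.arctan2((M[:,0]*Am[:,1]-M[:,1]*Am[:,0]).sum(),(M*Am).sum())
Rm=np.array([[np.cos(th),-np.sin(th)],[np.sin(th),np.cos(th)]])
print('centre',ce,'yaw',np.degrees(th),'res',(Am-M@Rm.T).round(4).tolist())
for i,q in enumerate(M): print(i+1,'corner',(ce+Rm@q).round(4),'shim',(ce+Rm@(q-[.058,0])).round(4))
i=c['image'][150:305,190:330]; cv2.imwrite('pics/crop.png',cv2.resize(i,None,fx=4,fy=4,interpolation=3)[:600])
```

```text
blue
[224.7 197. ] 43 [0.6523 0.1838 0.049 ] [0.6524 0.1834 0.0486]
[363.7 209.3] 226 [ 0.6202 -0.1485  0.049 ] [ 0.6194 -0.1425  0.0989]
orange
[343.9 145.8] 38 [ 0.7712 -0.1026  0.061 ] [ 0.7718 -0.1034  0.0557]Traceback (most recent call last):
  File "<stdin>", line 19, in <module>
  File "<stdin>", line 18, in <lambda>
IndexError: too many indices for array: array is 1-dimensional, but 2 were indexed
```

```bash
cat > fit.py <<'E'
from h import *
def fit(c,verbose=True):
    hsv=cv2.cvtColor(c['image'],cv2.COLOR_BGR2HSV); f=210/np.tan(np.radians(c['fovy'])/2); P=cloud(c)
    def blobs(lo,hi,z):
        n,l,s,ce=cv2.connectedComponentsWithStats(cv2.inRange(hsv,lo,hi)); out=[]
        for i in range(1,n):
            u,v=ce[i]
            if s[i,4]<20 or not(190<u<400 and 90<v<345): continue
            r=rot(c['orientation'])@np.array([(u-c['cx'])/f,(v-c['cy'])/f,1]); o=c['xyz']
            X=o+r*(z-o[2])/r[2]; out.append(X[:2])
            if verbose: print(ce[i].round(1),s[i,4],X.round(4),np.median(P[l==i],0).round(4))
        return np.array(out)
    B=blobs((98,120,60),(130,255,255),.049); O=blobs((8,120,80),(24,255,255),.061)
    B=B[B[:,1]>-.08]
    M=np.array([[-70,85],[-70,-85],[70,85],[70,-85]])/1000
    ce=B.mean(0); A=np.array([B[np.argmin(np.linalg.norm(B-ce-q,axis=1))] for q in M])-ce
    th=np.arctan2((M[:,0]*A[:,1]-M[:,1]*A[:,0]).sum(),(M*A).sum())
    Rm=np.array([[np.cos(th),-np.sin(th)],[np.sin(th),np.cos(th)]])
    print('centre',ce,'yaw',np.degrees(th),'res',(A-M@Rm.T).round(4).tolist())
    for i,q in enumerate(M): print(i+1,'corner',(ce+Rm@q).round(4),'shim',(ce+Rm@(q-[.058,0])).round(4))
E
python3 - <<'E'
from fit import *
c=dict(np.load('top.npz'))
cv2.imwrite('pics/crop.png',cv2.resize(c['image'][150:300,190:330],None,fx=4,fy=4,interpolation=3))
fit(c)
E
```

```text
[224.6 196.8] 57 [0.6526 0.184  0.049 ] [0.6525 0.1835 0.0486]
[295.3 201.6] 57 [0.6397 0.0141 0.049 ] [0.639  0.0148 0.0483]
[361.6 213. ] 515 [ 0.6114 -0.1434  0.049 ] [ 0.6083 -0.1349  0.0992]
[220.  255.3] 60 [0.5129 0.1943 0.049 ] [0.5135 0.1943 0.0491]
[291.3 260.5] 55 [0.4999 0.0247 0.049 ] [0.5008 0.0254 0.0485]
[344.  145.6] 140 [ 0.7718 -0.103   0.061 ] [ 0.7737 -0.1037  0.0563]
[244.7 153.7] 55 [0.7548 0.1343 0.061 ] [0.7616 0.1353 0.0234]
[349.8 217.4] 54 [ 0.6004 -0.1135  0.061 ] [ 0.5974 -0.1094  0.0719]
[222.8 221. ] 117 [0.594  0.1861 0.061 ] [0.594  0.1859 0.06  ]
[293.5 225.7] 103 [0.5817 0.0189 0.061 ] [0.5812 0.0179 0.06  ]
[218.1 279.9] 121 [0.4563 0.1964 0.061 ] [0.456  0.197  0.0596]
[289.5 285. ] 109 [0.4438 0.0293 0.061 ] [0.4437 0.0283 0.06  ]
[362.5 333.3] 150 [ 0.3339 -0.1373  0.061 ] [ 0.3331 -0.139   0.0561]
centre [0.57629192 0.10427604] yaw -4.322249468900282 res [[-0.0, 0.0], [-0.0001, -0.0001], [0.0001, 0.0002], [0.0, -0.0001]]
1 corner [0.5129 0.1943] shim [0.4551 0.1987]
2 corner [0.5001 0.0248] shim [0.4422 0.0292]
3 corner [0.6525 0.1838] shim [0.5947 0.1881]
4 corner [0.6397 0.0142] shim [0.5819 0.0186]
```

View pics/crop.png

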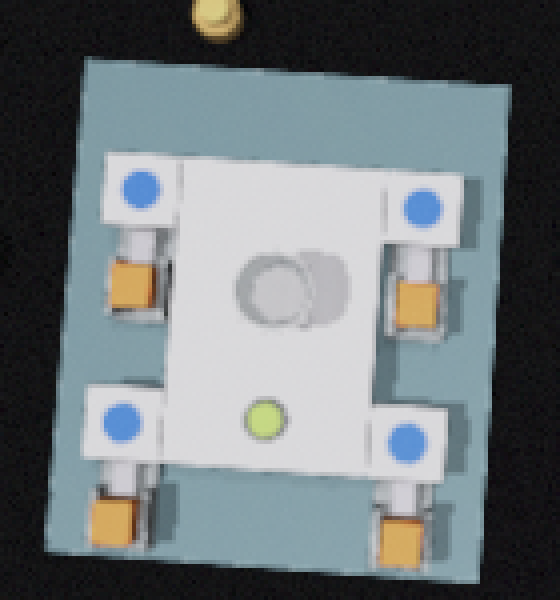

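```bash
cat >> h.py <<'E'
def shift(x,y,z,yaw=None):
    s=env.get_state(); p=rot(s['eef_rot']).T@(np.array([x,y,z])-s['ee_pos'])
    print('t',s['time_s'],'shift',p.round(4),'' if yaw is None else np.radians(s['eef_rot'][2]-yaw).round(3),'F',s['contact_force'].round(2),s['ee_pos'].round(4),s['eef_rot'].round(2))
E
python3 -c "
from h import *
shift(.5001,.0248,.15,-4.3)"
```

```text
t 0.1 shift [ 0.4834 -0.4191  0.0812] 0.388 F [0.39 0.13 0.29] [ 0.1691 -0.5229  0.2302] [-1.7988e+02 -1.0000e-02  1.7920e+01]
```

servo_tool:
  motion:
    - [[0.02,-0.018,0,0.05],[0.05,-0.044,0,0.1],[0.08,-0.07,0,0.15],[0.11,-0.096,0,0.2],[0.14,-0.122,0,0.25],[0.17,-0.148,0,0.3],[0.2,-0.174,0,0.35],[0.22,-0.192,0,0.388]]
  gripper: 0

```text
time_s: 0.9
ee_pos: [0.3202, -0.2707, 0.2309]
eef_rot: [-179.9, 0.0, -4.3]
contact_force: [0.3, 0.0, 0.4]
gripper_width: -0.0
gripper_force: 0.0
```

```bash
python3 -c "
from h import *
shift(.5001,.0248,.15,-4.3)"
```

```text
t 0.9 shift [ 0.1572 -0.3081  0.0812] -0.0 F [0.31 0.01 0.41] [ 0.3202 -0.2707  0.2309] [-179.95    0.     -4.32]
```

servo_tool:
  motion:
    - [[0.02,-0.038,0,0],[0.04,-0.076,0,0],[0.06,-0.118,0,0],[0.08,-0.16,0,0],[0.1,-0.2,0.01,0],[0.12,-0.24,0.03,0],[0.14,-0.28,0.055,0],[0.157,-0.308,0.08,0]]

```text
time_s: 1.7
ee_pos: [0.4999, 0.0249, 0.1505]
eef_rot: [-180.0, -0.0, -4.2]
contact_force: [0.0, -0.4, -0.4]
gripper_width: -0.0
gripper_force: 0.0
```

servo_tool:
  motion:
    - [[0,0,0.03,0],[0,0,0.06,0],[0,0,0.08,0],[0,0,0.08,0],[0,0,0.08,0]]

```text
time_s: 2.2
ee_pos: [0.499, 0.0224, 0.0712]
eef_rot: [180.0, 0.1, -4.3]
contact_force: [-0.7, -0.8, -0.0]
gripper_width: -0.0001
gripper_force: 0.0
```

```bash
python3 -c "
from h import *
shift(.5001,.0248,.049,-4.3)"
```

```text
t 2.2 shift [ 0.001  -0.0025  0.0222] -0.0 F [-0.66 -0.81 -0.04] [0.499  0.0224 0.0712] [ 1.80e+02  6.00e-02 -4.31e+00]
```

servo_tool:
  motion:
    - [[0.001,-0.0025,0.012,0],[0.001,-0.0025,0.018,0],[0.001,-0.0025,0.021,0],[0.001,-0.0025,0.022,0],[0.001,-0.0025,0.023,0],[0.001,-0.0025,0.024,0],[0.001,-0.0025,0.024,0]]

```text
time_s: 2.9
ee_pos: [0.5004, 0.0247, 0.0489]
eef_rot: [180.0, -0.0, -4.3]
contact_force: [-4.7, -0.8, 7.2]
gripper_width: -0.0
gripper_force: 3.6
```

servo_tool:
  motion:
    - [[0,0,0.001,0],[0,0,0.001,0]]

```text
time_s: 3.1
ee_pos: [0.5004, 0.0247, 0.0488]
eef_rot: [180.0, -0.0, -4.3]
contact_force: [-5.5, 0.1, 12.5]
gripper_width: -0.0004
gripper_force: 5.7
```

servo_tool:
  motion:
    - [[0,0,-0.02,0],[0,0,-0.05,0],[0,0,-0.09,0],[0,0,-0.09,0]]

```text
time_s: 3.5
ee_pos: [0.5045, 0.0245, 0.1434]
eef_rot: [-180.0, -0.8, -4.3]
contact_force: [0.3, 0.4, -0.0]
gripper_width: -0.0003
gripper_force: 0.0
```

```bash
python3 -c "
from h import *
shift(.6397,.0142,.049,-4.3)"
```

```text
t 3.5 shift [0.1342 0.0002 0.0963] -0.0 F [ 0.28  0.42 -0.04] [0.5045 0.0245 0.1434] [-180.     -0.79   -4.31]
```

servo_tool:
  motion:
    - [[0.03,0,0,0],[0.07,0,0,0],[0.11,0,0,0],[0.14,0,0,0],[0.14,0,0.03,0],[0.14,0,0.06,0],[0.14,0,0.07,0],[0.14,0,0.07,0]]

```text
time_s: 4.3
ee_pos: [0.6382, 0.0144, 0.0635]
eef_rot: [180.0, 0.3, -4.3]
contact_force: [-0.4, 0.5, 0.1]
gripper_width: 0.0
gripper_force: 0.0
```

```bash
python3 -c "
from h import *
shift(.6397,.0142,.049,-4.3)"
```

```text
t 4.3 shift [0.0016 0.     0.0145] -0.0 F [-0.38  0.46  0.14] [0.6382 0.0144 0.0635] [179.99   0.31  -4.31]
```

servo_tool:
  motion:
    - [[0.001,0,0.008,0],[0.001,0,0.013,0],[0.001,0,0.015,0],[0.001,0,0.016,0],[0.001,0,0.017,0],[0.001,0,0.018,0],[0.001,0,0.018,0]]

```text
time_s: 5.0
ee_pos: [0.6413, 0.0142, 0.0489]
eef_rot: [180.0, -0.1, -4.3]
contact_force: [-1.2, 0.2, 2.0]
gripper_width: 0.0
gripper_force: 0.9
```

servo_tool:
  motion:
    - [[0,0,0.001,0],[0,0,0.002,0],[0,0,0.002,0]]

```text
time_s: 5.3
ee_pos: [0.6414, 0.014, 0.0468]
eef_rot: [180.0, -0.1, -4.3]
contact_force: [-0.3, 0.5, 1.2]
gripper_width: -0.0002
gripper_force: 1.5
```

It gives. I'll press a bit further to be sure.

servo_tool:
  motion:
    - [[0,0,0.001,0],[0,0,0.002,0],[0,0,0.003,0],[0,0,0.003,0],[0,0,0.003,0]]

```text
time_s: 5.8
ee_pos: [0.6416, 0.014, 0.0451]
eef_rot: [180.0, -0.1, -4.3]
contact_force: [-3.0, -0.6, 7.7]
gripper_width: 0.0
gripper_force: 4.2
```

Corner 4 is the soft one: it sank 4 mm to 0.0451 and stopped. Its shim is at (0.582, 0.0187).

servo_tool:
  motion:
    - [[0,0,-0.01,0],[0,0,-0.03,0],[0,0,-0.05,0],[-0.02,0,-0.05,0],[-0.06,0,-0.05,0],[-0.06,0,-0.04,0],[-0.06,0,-0.035,0],[-0.06,0,-0.035,0]]

```text
time_s: 6.6
ee_pos: [0.581, 0.0187, 0.077]
eef_rot: [180.0, 0.1, -4.3]
contact_force: [0.5, -0.3, 1.3]
gripper_width: -0.0001
gripper_force: 0.0
```

```bash
python3 -c "
from h import *
shift(.5818,.0187,.061,-4.3)"
```

```text
t 6.6 shift [ 0.0008 -0.      0.016 ] -0.0 F [ 0.54 -0.28  1.34] [0.581  0.0187 0.077 ] [ 1.80e+02  1.00e-01 -4.31e+00]
```

servo_tool:
  motion:
    - [[0.001,0,0.01,0],[0.001,0,0.015,0],[0.001,0,0.018,0],[0.001,0,0.021,0],[0.001,0,0.024,0],[0.001,0,0.026,0],[0.001,0,0.028,0],[0.001,0,0.028,0]]

```text
time_s: 7.4
ee_pos: [0.5827, 0.0185, 0.0523]
eef_rot: [180.0, -0.1, -4.3]
contact_force: [-3.5, 0.7, 8.8]
gripper_width: 0.0003
gripper_force: 4.2
```

servo_tool:
  motion:
    - [[0,0,0.002,0],[0,0,0.003,0],[0,0,0.004,0],[0,0,0.005,0],[0,0,0.005,0]]

```text
time_s: 7.9
ee_pos: [0.5829, 0.0185, 0.049]
eef_rot: [180.0, -0.1, -4.3]
contact_force: [-7.8, 0.4, 15.7]
gripper_width: -0.0
gripper_force: 7.4
```

The shim is at its stop, 0.049 m at 15.7 N. Next I'll lift off, move clear and check.

servo_tool:
  motion:
    - [[0,0,-0.01,0],[0,0,-0.04,0],[0,0,-0.08,0],[0,0,-0.12,0],[0,0,-0.15,0],[-0.03,0.04,-0.15,0],[-0.06,0.08,-0.15,0]]

```text
time_s: 8.6
ee_pos: [0.5171, -0.0571, 0.1969]
eef_rot: [179.9, -0.2, -4.1]
contact_force: [-0.2, -0.8, -0.3]
gripper_width: -0.0002
gripper_force: 0.0
```

servo_tool:
  motion:
    - [[-0.02,0.04,0,0],[-0.04,0.08,0,0],[-0.06,0.12,0,0],[-0.08,0.16,0,0],[-0.1,0.2,0,0],[-0.11,0.22,0,0],[-0.11,0.22,0,0],[-0.11,0.22,0,0]]

```text
time_s: 9.4
ee_pos: [0.3902, -0.2679, 0.1953]
eef_rot: [-180.0, -0.0, -4.4]
contact_force: [-0.7, -0.4, -0.7]
gripper_width: 0.0001
gripper_force: 0.0
```

Run:
```python
from fit import *
c=env.camera('top'); fit(c)
cv2.imwrite('pics/top1.png',c['image']); s=env.camera('scene'); cv2.imwrite('pics/s1.png',cv2.resize(s['image'][150:300,170:390],None,fx=3.6,fy=3.6))
print(env.get_state()['contact_force'])
```

```text
[224.6 196.8] 57 [0.6526 0.184  0.049 ] [0.6524 0.1834 0.0486]
[295.2 201.6] 58 [0.6397 0.0143 0.049 ] [0.6391 0.0148 0.0486]
[361.6 213. ] 514 [ 0.6114 -0.1434  0.049 ] [ 0.6083 -0.1352  0.0991]
[220.  255.3] 59 [0.5128 0.1944 0.049 ] [0.5135 0.1945 0.0481]
[291.4 260.4] 56 [0.5001 0.0246 0.049 ] [0.5009 0.0254 0.0488]
[344.  145.6] 140 [ 0.7718 -0.1029  0.061 ] [ 0.7733 -0.1036  0.0562]
[245.9 154.5] 47 [0.7528 0.1314 0.061 ] [0.7588 0.133  0.0245]
[349.7 217.3] 53 [ 0.6007 -0.1132  0.061 ] [ 0.5965 -0.1095  0.071 ]
[222.8 221. ] 117 [0.594  0.1861 0.061 ] [0.5941 0.186  0.0601]
[293.6 225.8] 99 [0.5815 0.0188 0.061 ] [0.5815 0.0178 0.0483]
[218.1 279.9] 121 [0.4563 0.1964 0.061 ] [0.4559 0.1967 0.0598]
[289.5 285. ] 109 [0.4438 0.0293 0.061 ] [0.4437 0.0283 0.0599]
[362.5 333.3] 151 [ 0.334  -0.1374  0.061 ] [ 0.3331 -0.1389  0.0564]
centre [0.57632257 0.104333  ] yaw -4.282134973430122 res [[-0.0001, 0.0001], [-0.0, -0.0002], [0.0002, 0.0001], [-0.0, -0.0001]]
1 corner [0.5129 0.1943] shim [0.455  0.1987]
2 corner [0.5002 0.0248] shim [0.4423 0.0291]
3 corner [0.6525 0.1839] shim [0.5946 0.1882]
4 corner [0.6398 0.0143] shim [0.5819 0.0187]
[-0.08221554  0.14223495 -0.44255023]
```

View pics/s1.png

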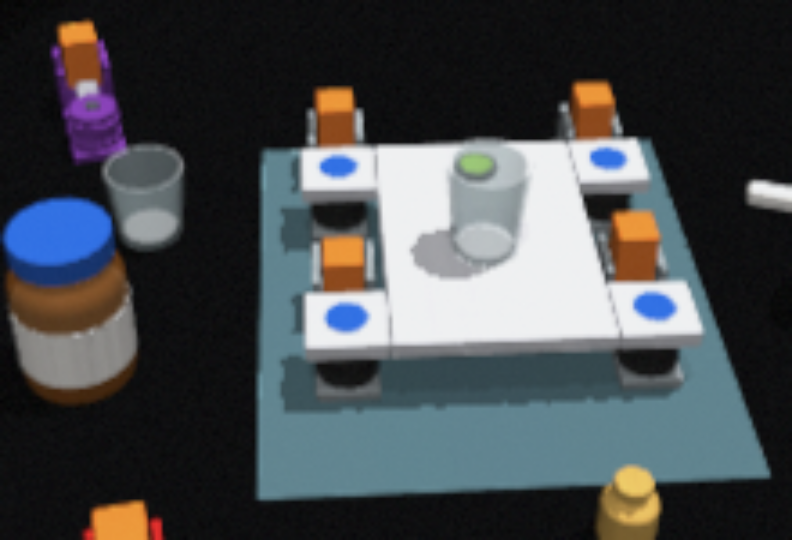

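The crop shows corner 4's shim at (343,262) flat and the other three shims standing. The plate, beaker and bystanders haven't moved. Depth agrees: that shim's top is at 0.048 m and the others are at 0.060 m.

```bash
python3 -c "
from plant import env
print(env.close_job())"
```

```text
the job is handed in; nothing more can be done
None
```

Corner 4 (+x, -y) was the rocking corner. I pressed its shim fully flat and left the other three standing; before hand-in the plate measured level and unmoved, and the job is handed in (no verdict was returned).

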